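# Close and lock the clamp bar of a pouch seal-test chamber

## Robot

A 6-joint arm with a two-finger parallel gripper is mounted at the origin on the work surface. World frame = base frame: x ahead of the robot, y to its left, z up, the work surface at z = 0. Lengths are in m, angles in rad, forces in N, time in s.
With the tool pointing down it reaches from about 0.35 to 0.925 m from the base axis. Payload 6.4 kg.
Tool frame: the origin (TCP) lies at the very end of the fingers, on their centre line; the grasp point (between the pads) lies 19 mm behind it; z points along the fingers, y is the line along which they close (so a half turn about z gives the same grasp; the last joint's range is limited). The gripper opens to 94 mm and grips with 3 to 60 N. Pads are 16 mm wide; open, the fingers measure 119 mm over their backs; the gripper's body (75 mm by 177 mm) begins 78 mm behind the grasp point.
Start: joints at [-1.457, 0.245, 1.558, -0, 1.339, -0.174], TCP at [0.185, -0.623, 0.205] pointing down, gripper open.
Joint ranges: [-3.13, 3.13], [-1.02, 2.26], [0.13, 2.54], [-0.95, 4.09], [0.21, 2.88], [-2.74, 2.74]. Speed limits (rad/s): [2.57, 2.57, 3.14, 3.14, 3.14, 3.14].

## Interface

Orientations are given as a unit quaternion [x, y, z, w].
In Python, from rig import robot gives the robot as it stands.
- The arm moves only by the tool servo_tool, never from a script. Its argument "motion" is a list of rows, each an object with "xyz": the shift along the tool's x, y, z in units of 25 mm (1.0 is 25 mm), a list of three; "turn": the turn, a rotation vector about the tool's x, y, z in units of 6 degrees (1.0 is 6 degrees), a list of three; "jaw": the opening in per cent of the stroke, from 0 (shut) to 100 (fully open). In form: [{"xyz": [dx, dy, dz], "turn": [rx, ry, rz], "jaw": jaw}, ...]. A call has 1 to 20 rows; each row is the pose to reach, as a shift and turn from the pose commanded when the call began, along the tool's axes at that moment; what a row does not reach only later rows make up. A row lasts 1/12 s, in which the tool goes at most 41.7 mm and 7.16 degrees, less where a joint would pass 70% of its speed; a pose out of reach is approached as far as the arm can. A call with a gripper value outside its range is refused whole. The fingers move at their own pace and stop on an object; the grip force is fixed at half the most. Time passes only in rows, so rows that repeat a pose let the fingers close. It gives the time, the measured TCP pose, the force, the opening and the grip force at its end, in the units of the state.
- robot.get_state(): the state, without advancing time (a new reading comes with each control period).
- robot.read_camera(name): name is "scene" or "side" or "wrist"; returns a dict with "frame" (400x640x3 uint8, red, green, blue), "z_map" (400x640 float32, m along the optical axis (not along the pixel's ray), 0 where there is no reading), "fx", "fy", "cx", "cy" (pixels), "k1" (the pictures are not rectified: a ray, as slopes to the right and down, at radius r is drawn at 1 + k1 r^2 times it, then the intrinsics apply), "world_from_camera" (4x4, takes a point from camera to world coordinates); the wrist camera has in their place "T_tool_cam" (4x4, takes a point from camera to tool coordinates, whose origin is the TCP and whose axes are the flange's). Camera axes: x right, y up, looking along -z (the intrinsics and any distortion apply to the point x, -y, -z); pixel columns grow to the right and rows downward; lengths in m; the calibration is good to about 2 mm. A picture is of the moment at which its call begins: read the wrist's pose just before it.
- robot.hand_in(): hands the job in; it is judged then, once.
The state is a dict: "time": time; "qpos": joint angles; "dq": joint speeds; "tau": joint torques, N m; "position": TCP position; "orientation": TCP orientation; "wrist_force": force on the tool from outside, world axes, zero at the start; "ft_torque": the same for the moment, N m; "gripper_width": finger opening in m; "gripper_force": force on a finger pad.
Only numpy, scipy, OpenCV 4.12 (cv2) and the standard library are available. Lean on these libraries where they do the work, as an engineer would, in place of code of your own. Each camera call takes 0.05 s, during which the arm holds its last target. There are 200 camera calls.

## Task

Two packs are ready in the pouch seal-test chamber: close and lock its clamp bar. Raise the red handle fully while the bar is still up, lower the bar until its coupler sits down over the steel ball, then press the handle down until the ball is gripped tight. That is a firm push of about 15 N on the grip, felt at no fixed handle position; do not force it much harder than that. Leave the tins and the food brick beside the chamber where they are, and let go once the bar is locked.

Things in the scene. Friction and masses are not known exactly. Their poses are not given: they have to be found in the camera images.
- chamber: flat aluminium test chamber fixed to the bench; base plate 190 x 335 x 12 mm, dish 57 mm high with its rubber gasket, clear lid. Origin: middle of its underside, on the bench. Axes: x across the bar, y along it, z up. Bar hinge at y = +125 mm, ball stud at y = -125 mm, both at x = 0. A brass inlet with a dial gauge, 80 mm high, stands at x = +116, y = +45 mm
- bracket: blue hinge bracket fixed on the chamber, with the clamp bar, coupler and handle that it carries; origin and axes are the chamber's. Coupler: the blue box at the bar's free end
- post: round aluminium post (40 mm across, 30 mm high) on the chamber at chamber y = -125 mm, origin on its axis at bench height. From it rises a screwed steel stud (12 mm neck) with the 30 mm ball on top. The ball's centre is 88 mm above the bench, but the stud is screwed to suit the gasket: up to 2.5 mm higher or lower. This is not measured; find it by feel
- bar (a joint): swing of the clamp bar (rad): 0 = level, coupler seated on a ball at 88 mm (seated: -0.01 on the lowest ball, 0.01 on the highest); positive = coupler end up, at most 0.60; lower stop -0.03. A friction hinge (1.1 N m) holds the 0.35 kg bar where it is left; 1 to 3 N at the coupler lowers it. From 1 to 7 mm above its seat on, its foot pushes on the lid's soft gasket (up to 10 N at the coupler); the ball then stops it hard
- bar_hinge (a point): hinge axis of the clamp bar (along chamber x), 100 mm above the bench at chamber y = +125 mm. The bar, 28 mm wide and 20 mm high, is centred on the axis and, when level, runs from it towards chamber -y
- cup (a point): centre of the coupler's cup, where the ball's centre lies when seated: on the bar 250 mm from the hinge axis and 12 mm below the bar's centre line. The coupler is a blue box 41 mm wide (chamber x), 42 mm long, open below, 3 mm wider inside than the ball; its roof is 22 mm above this point
- handle (a joint): swing of the handle relative to the bar (rad): 0 = lowest, 0.30 rad above the bar's line, pointing back to the bar's hinge; 1.31 = raised fully. Friction (0.45 N m, 5 N at the grip) holds it anywhere, also when tight. Going down, below about 0.7, its cross pin swings under the ball and clamps it up into the cup: over some 4 mm at the grip the push then climbs from 8 to 15 N
- handle_pivot (a point): pivot axis of the handle (along chamber x), on the coupler: in the bar's frame 30 mm above point cup and 2 mm nearer to the bar's hinge, so 248 mm from the hinge axis along the bar and 18 mm above the bar's centre line. The handle's cross pin (8 mm) hangs 46 mm below it on a serrated hub that can be set round, so the handle comes tight anywhere from 0.08 to 0.45 rad: press by feel
- handle_grip (a point): where to take hold of the handle, 85 mm from its pivot: red grip 16 mm wide (chamber x), 14 mm thick, from 55 to 110 mm along the handle. With the handle at 0, 26 mm are free between grip and bar; both sides are free. Pinched from above across its 16 mm it turns between the fingers
- lid (a joint): how far the clear lid is pushed down on its rubber gasket (m): 0 = free, then 1 mm for every 3 N; 0.0005 to 0.0035 when the bar is locked
- lid_boss (a point): top of the steel disc (52 mm across) in the middle of the lid, on which the bar's rubber foot presses; 80 mm above the bench when free. The lid is 192 x 182 mm, its top face 72 mm above the bench
- can_green: loose flat food tin with a green band, 86 mm across, 34 mm high, beside the chamber; origin in the middle of its underside
- can_red: loose flat food tin with a red band, 86 mm across, 34 mm high, beside the chamber; origin in the middle of its underside
- brick: loose hard vacuum-packed food brick, 75 x 115 x 26 mm, beside the chamber; origin in the middle of its underside

How it is judged:
By the outcome, as a careful person would: the job done as asked, in the order asked, and still so for the second after the job is handed in, with the robot touching nothing.
It also fails if it takes over 61 s, if anything falls off the work surface, if the arm or the gripper's body presses on something with over 40 N, if the wrist force passes 120 N, or if a joint passes its speed limit or range.

## Working session

There is one attempt and no reset: what is moved stays moved. The work goes in short steps, Python scripts to look and compute and a tool call to move; the robot and the scene stay as the last step left them, time stands still between calls to the robot, and variables do not carry over. Pictures are saved under pics/ and viewed, at most 10 in all, crops included, and the job is handed in when it is done.

Besides the shell and the picture viewer there is one more tool, called after "Emit:" as name([rows], argument=value, ...), one row to a line, values as JSON. servo_tool: Moves the arm, as the interface text tells. Its arguments: {"type":"object","properties":{"motion":{"type":"array"}},"required":["motion"]}

```bash
mkdir -p pics; cat > h.py <<'E'
import numpy as np, cv2
from rig import robot
def cam(n):
    s=robot.get_state(); c=robot.read_camera(n)
    if n=="wrist":
        from scipy.spatial.transform import Rotation as R
        T=np.eye(4);T[:3,:3]=R.from_quat(s["orientation"]).as_matrix();T[:3,3]=s["position"]
        c["W"]=T@np.array(c["T_tool_cam"])
    else: c["W"]=np.array(c["world_from_camera"])
    return c
def cloud(c):
    "world point for each pixel (nan where no depth)"
    h,w=c["z_map"].shape
    u,v=np.meshgrid(np.arange(w),np.arange(h))
    K=np.array([[c["fx"],0,c["cx"]],[0,c["fy"],c["cy"]],[0,0,1.]])
    p=cv2.undistortPoints(np.stack([u,v],-1).reshape(-1,1,2).astype(np.float64),K,np.array([c["k1"],0,0,0.])).reshape(h,w,2)
    z=np.where(c["z_map"]>0,c["z_map"],np.nan)
    P=np.stack([p[...,0]*z,-p[...,1]*z,-z],-1)
    return P@c["W"][:3,:3].T+c["W"][:3,3]
def save(c,f): cv2.imwrite("pics/"+f,c["frame"][...,::-1])
E
python3 - <<'E'
from h import *
ims=[]
for n in["scene","side"]:
    c=cam(n); ims.append(c["frame"]); np.savez(n+".npz",P=cloud(c),f=c["frame"]); print(n,c["W"].round(3).tolist(),c["fx"],c["k1"])
save(cam("scene")|{"frame":ims[0]},"a.png"); save({"frame":ims[1]},"b.png")
print(robot.get_state())
E
```

```text
scene [[0.676, -0.478, 0.561, 1.146], [0.737, 0.451, -0.504, -0.4], [-0.012, 0.753, 0.657, 0.76], [0.0, 0.0, 0.0, 1.0]] 430.6019903560605 -0.042601048250317144
side [[-0.918, 0.314, -0.243, 0.38], [-0.397, -0.708, 0.585, 0.592], [0.012, 0.633, 0.774, 0.814], [0.0, 0.0, 0.0, 1.0]] 460.3355837784718 -0.08513072068473085
{'time': 0.15, 'qpos': array([-1.45710676e+00,  2.45594880e-01,  1.55866356e+00, -2.34879455e-05,
        1.33871278e+00, -1.74105555e-01]), 'dq': array([-0.00081785, -0.00157479, -0.00226636,  0.00035722, -0.00092565,
       -0.00113196]), 'tau': array([ 3.16116302e-04, -4.16267395e+01, -3.14982641e+01,  6.85459608e-02,
        3.16346926e-02, -8.78933270e-05]), 'position': array([ 0.18444139, -0.62283226,  0.20467397]), 'orientation': array([ 9.89663975e-01,  1.43404119e-01,  9.39656417e-06, -6.89310500e-04]), 'wrist_force': array([-0.11228998, -0.19712704,  0.09239773]), 'ft_torque': array([-0.00823441,  0.02866503,  0.00404766]), 'gripper_force': 0.0, 'gripper_width': 0.09405467119154369}
```

View pics/a.png

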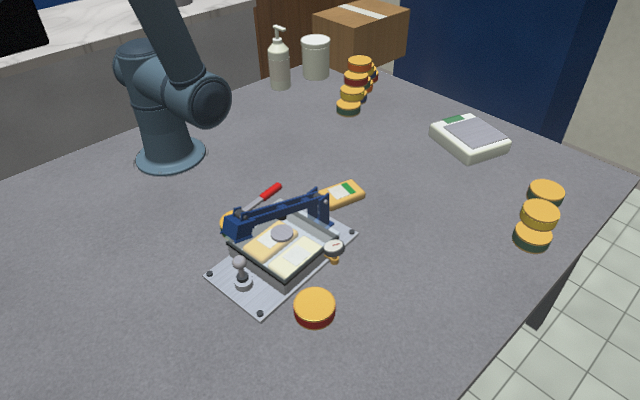

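View pics/b.png

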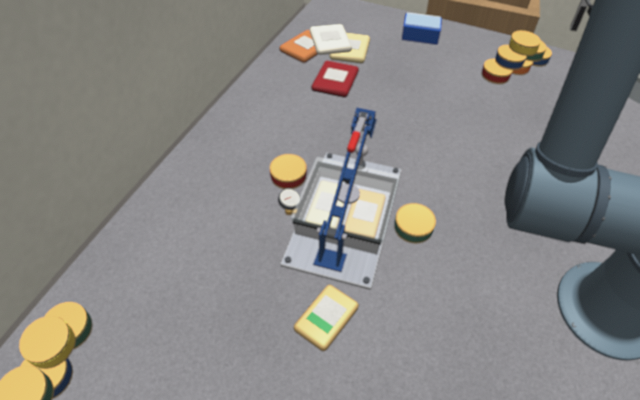

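The scene view shows the bar up: coupler at about (237,228), ball (239,261), red grip (272,189), hinge (320,205). In the side view the coupler is at (364,118), the grip at (353,141) and the hinge at (333,250).

```bash
python3 - <<'E'
from h import *
for n,roi in (("scene",(200,340,170,330)),("side",(270,420,90,290))):
    d=np.load(n+".npz"); P=d["P"]; hsv=cv2.cvtColor(d["f"],cv2.COLOR_RGB2HSV)
    m=np.zeros(P.shape[:2],bool); m[roi[2]:roi[3],roi[0]:roi[1]]=1
    H,S,V=[hsv[...,i].astype(int) for i in range(3)]
    blue=m&(H>100)&(H<125)&(S>120); red=m&((H<6)|(H>174))&(S>170)&(P[...,2]>.09)
    B=P[blue]; B=B[np.isfinite(B[:,2])&(B[:,2]>.0)]
    print(n,"blue",len(B),"z",B[:,2].min(),B[:,2].max())
    # line direction of the bar in plan
    for lo in np.arange(0.02,.34,.02):
        q=B[(B[:,2]>lo)&(B[:,2]<=lo+.02)]
        if len(q): print("  z%.2f n%d"%(lo,len(q)),q.mean(0).round(3),np.ptp(q,0).round(3))
    R=P[red]; R=R[np.isfinite(R[:,2])]
    c=R.mean(0); u=np.linalg.svd(R-c)[2][0]; t=(R-c)@u
    print(" red",len(R),c.round(4),u.round(3),t.min(),t.max())
d=np.load("scene.npz");P=d["P"]
for u,v in [(239,261),(239,256),(243,284),(209,274),(261,314),(352,233),(282,233),(333,245),(314,300)]: print((u,v),np.nanmedian(P[v-1:v+2,u-1:u+2].reshape(-1,3),0).round(4))
d=np.load("side.npz");P=d["P"]
for u,v in [(288,259),(367,280),(395,170),(329,157),(289,198),(415,220),(288,168),(326,316)]: print("s",(u,v),np.nanmedian(P[v-1:v+2,u-1:u+2].reshape(-1,3),0).round(4))
E
```

```text
scene blue 1037 z 0.016829627978923067 0.21970894697413412
  z0.02 n4 [0.545 0.085 0.021] [0.15  0.218 0.001]
  z0.04 n2 [0.559 0.102 0.059] [0.034 0.002 0.002]
  z0.06 n5 [0.57  0.109 0.068] [0.037 0.035 0.018]
  z0.08 n2 [0.575 0.136 0.09 ] [0.002 0.002 0.013]
  z0.10 n71 [0.561 0.115 0.115] [0.043 0.045 0.019]
  z0.12 n92 [0.563 0.073 0.129] [0.032 0.083 0.02 ]
  z0.14 n110 [0.572 0.013 0.151] [0.051 0.156 0.019]
  z0.16 n236 [ 0.591 -0.086  0.172] [0.049 0.143 0.02 ]
  z0.18 n299 [ 0.594 -0.115  0.19 ] [0.042 0.084 0.02 ]
  z0.20 n200 [ 0.591 -0.119  0.206] [0.04 0.04 0.02]
 red 134 [ 0.5782 -0.0254  0.2156] [ 0.113 -0.992 -0.064] -0.026828130770332123 0.022994561728209375
side blue 1333 z 0.011354321961445701 0.21644787707440138
  z0.02 n54 [0.555 0.131 0.03 ] [0.041 0.033 0.02 ]
  z0.04 n44 [0.552 0.132 0.05 ] [0.041 0.02  0.019]
  z0.06 n35 [0.554 0.132 0.071] [0.04  0.022 0.017]
  z0.08 n36 [0.553 0.131 0.092] [0.039 0.019 0.018]
  z0.10 n214 [0.556 0.114 0.113] [0.042 0.063 0.02 ]
  z0.12 n149 [0.561 0.068 0.128] [0.029 0.086 0.02 ]
  z0.14 n189 [0.569 0.009 0.149] [0.031 0.
[... 204 characters left out ...]
0.2141] [-0.134  0.991  0.027] -0.027787478565584244 0.022212972329227004
(239, 261) [ 0.5961 -0.1327  0.1023]
(239, 256) [ 0.5853 -0.1253  0.1025]
(243, 284) [ 0.5989 -0.1355  0.0329]
(209, 274) [ 0.5126 -0.1701  0.0184]
(261, 314) [ 0.6772 -0.148   0.0187]
(352, 233) [0.6394 0.1561 0.0171]
(282, 233) [ 0.5783 -0.0076  0.0832]
(333, 245) [0.6798 0.0528 0.0789]
(314, 300) [ 0.7348 -0.054   0.0357]
s (288, 259) [0.6323 0.1594 0.0168]
s (367, 280) [0.4689 0.1409 0.0167]
s (395, 170) [ 0.5088 -0.1662  0.0165]
s (329, 157) [ 0.6694 -0.143   0.0146]
s (289, 198) [0.6777 0.0571 0.0754]
s (415, 220) [ 0.4227 -0.0289  0.0326]
s (288, 168) [ 0.7374 -0.0567  0.0305]
s (326, 316) [0.5118 0.2465 0.0253]
```

```bash
cat >> h.py <<'E'
from scipy.spatial.transform import Rotation as Rot
C=np.array([.5699,-.0022]); YAW=.126
ey=np.array([-np.sin(YAW),np.cos(YAW)]); ex=np.array([np.cos(YAW),np.sin(YAW)])
def grip(th,h,r=.085):
    "s,z of grip point"
    p=np.array([.248*np.cos(th)-.018*np.sin(th),.1+.248*np.sin(th)+.018*np.cos(th)])
    e=.30+h-th
    return p+r*np.array([-np.cos(e),np.sin(e)])
def world(s,z,x=0.): return np.r_[C+(.125-s)*ey+x*ex,z]
def units(p,yaw=YAW):
    "units of xyz and turn to bring TCP to p, tool down with tool y along chamber x"
    st=robot.get_state(); R0=Rot.from_quat(st["orientation"])
    best=None
    for sg in(1,-1):
        y=sg*np.array([np.cos(yaw),np.sin(yaw),0]); z=np.array([0,0,-1.])
        R1=Rot.from_matrix(np.stack([np.cross(y,z),y,z],1))
        t=(R0.inv()*R1).as_rotvec()
        if best is None or np.linalg.norm(t)<np.linalg.norm(best): best=t
    return (R0.inv().apply(p-st["position"])/.025).round(3),(np.degrees(best)/6).round(3)
E
python3 - <<'E'
from h import *
g=grip(.33,.16);print(g)
p=world(g[0],.27);print(p,units(p), units(robot.get_state()["position"]+[0,0,.08]))
E
```

```text
[0.14450297 0.20841034]
[ 0.57235088 -0.02154836  0.27      ] (array([ 21.706, -18.661,  -2.583]), array([-9.0000e-03, -1.1000e-02, -1.3455e+01])) (array([ 1.0e-03, -4.0e-03, -3.2e+00]), array([-9.0000e-03, -1.1000e-02, -1.3455e+01]))
```

Emit:
servo_tool([
  {"xyz":[0,0,-1.6],"turn":[0,0,0],"jaw":100},
  {"xyz":[0,0,-3.2],"turn":[0,0,0],"jaw":100},
  {"xyz":[1.3,-1.1,-3.5],"turn":[0,0,-0.8],"jaw":100},
  {"xyz":[2.6,-2.2,-3.5],"turn":[0,0,-1.6],"jaw":100},
  {"xyz":[3.9,-3.3,-3.5],"turn":[0,0,-2.4],"jaw":100},
  {"xyz":[5.2,-4.4,-3.5],"turn":[0,0,-3.2],"jaw":100},
  {"xyz":[6.5,-5.5,-3.5],"turn":[0,0,-4],"jaw":100},
  {"xyz":[7.8,-6.6,-3.5],"turn":[0,0,-4.8],"jaw":100},
  {"xyz":[9,-7.7,-3.5],"turn":[0,0,-5.6],"jaw":100},
  {"xyz":[10.2,-8.8,-3.5],"turn":[0,0,-6.4],"jaw":100},
  {"xyz":[11.5,-9.9,-3.5],"turn":[0,0,-7.2],"jaw":100},
  {"xyz":[12.8,-11,-3.5],"turn":[0,0,-8],"jaw":100},
  {"xyz":[14.1,-12.1,-3.5],"turn":[0,0,-8.8],"jaw":100},
  {"xyz":[15.3,-13.2,-3.5],"turn":[0,0,-9.6],"jaw":100},
  {"xyz":[16.6,-14.3,-3.5],"turn":[0,0,-10.4],"jaw":100},
  {"xyz":[17.9,-15.4,-3.5],"turn":[0,0,-11.2],"jaw":100},
  {"xyz":[19.2,-16.5,-3.5],"turn":[0,0,-12],"jaw":100},
  {"xyz":[20.4,-17.6,-3.5],"turn":[0,0,-12.7],"jaw":100},
  {"xyz":[21.7,-18.66,-3.2],"turn":[0,0,-13.45],"jaw":100},
  {"xyz":[21.7,-18.66,-2.6],"turn":[0,0,-13.45],"jaw":100},
])

```text
time: 1.82
position: [0.5752, -0.0176, 0.2724]
orientation: [0.658, 0.753, 0.002, 0.002]
wrist_force: [0.2, -0.3, 0.4]
gripper_width: 0.0941
gripper_force: 0.0
```

Emit:
servo_tool([
  {"xyz":[0,0,0],"turn":[0,0,0],"jaw":70},
  {"xyz":[0,0,0],"turn":[0,0,0],"jaw":70},
  {"xyz":[0,0,0],"turn":[0,0,0],"jaw":70},
])

```text
time: 2.07
position: [0.572, -0.0228, 0.2708]
orientation: [0.662, 0.75, -0.0, 0.0]
wrist_force: [-0.4, -0.1, 0.4]
gripper_width: 0.0772
gripper_force: 0.0
```

```bash
python3 - <<'E'
from h import *
c=cam("wrist"); save(c,"w1.png"); P=cloud(c); np.savez("w1.npz",P=P,f=c["frame"])
hsv=cv2.cvtColor(c["frame"],cv2.COLOR_RGB2HSV).astype(int);H,S,V=hsv[...,0],hsv[...,1],hsv[...,2]
red=((H<6)|(H>174))&(S>150)&(P[...,2]>.15)
R=P[red];m=R.mean(0);print(len(R),m,np.percentile(R,[1,99],0).round(4).tolist(),np.linalg.svd(R-m,full_matrices=0)[2][0])
d=R[:,:2]-C;print("chamber x,s",np.median(d@ex),(.125-d@ey).min(),(.125-d@ey).max())
blue=(H>100)&(H<125)&(S>120)&np.isfinite(P[...,2])
B=P[blue];d=B[:,:2]-C;X=d@ex;s=.125-d@ey
for lo in np.arange(-.02,.3,.02):
    k=(s>lo)&(s<lo+.02)&(B[:,2]>.08)
    if k.sum()>10: print(round(lo+.01,2),k.sum(),"x",np.percentile(X[k],[2,98]).round(4),"z",np.percentile(B[k,2],[10,50,90]).round(4))
s=robot.get_state();print(s["time"],s["position"],s["wrist_force"],s["gripper_width"])
E
```

```text
985 [ 0.57501289 -0.02117312  0.21493489] [[0.5664, -0.0481, 0.2111], [0.5842, 0.0037, 0.2175]] [ 0.12790691 -0.99111644 -0.03644219]
chamber x,s 0.002660006563845605 0.11895962461482201 0.17364409311271445
-0.01 204 x [-0.0171  0.0233] z [0.1072 0.1133 0.115 ]
0.01 458 x [-0.0173  0.0234] z [0.1086 0.1138 0.1158]
0.03 331 x [-0.0164  0.0216] z [0.112  0.1199 0.1234]
0.05 428 x [-0.0096  0.0157] z [0.1215 0.125  0.1306]
0.07 167 x [-0.0095  0.0156] z [0.1332 0.1359 0.1391]
0.09 162 x [-0.0095  0.0155] z [0.1408 0.1437 0.1467]
0.11 446 x [-0.0447  0.061 ] z [0.1475 0.1501 0.3809]
0.13 362 x [-0.0358  0.0402] z [0.15   0.1553 0.1618]
0.15 133 x [-0.0385  0.0241] z [0.1636 0.1672 0.1704]
0.17 158 x [-0.0102  0.0162] z [0.1711 0.1736 0.1766]
0.19 191 x [-0.0101  0.0151] z [0.1786 0.1816 0.1844]
0.21 398 x [-0.0171  0.022 ] z [0.1862 0.1897 0.1929]
0.23 409 x [-0.017  0.022] z [0.1935 0.1987 0.2151]
0.25 404 x [-0.017   0.0219] z [0.2007 0.2027 0.2042]
2.1167 [ 0.57213416 -0.02315399  0.27127671] [-0.59114275  0.49094775  0.53729237] 0.07339676519607659
```

View pics/w1.png

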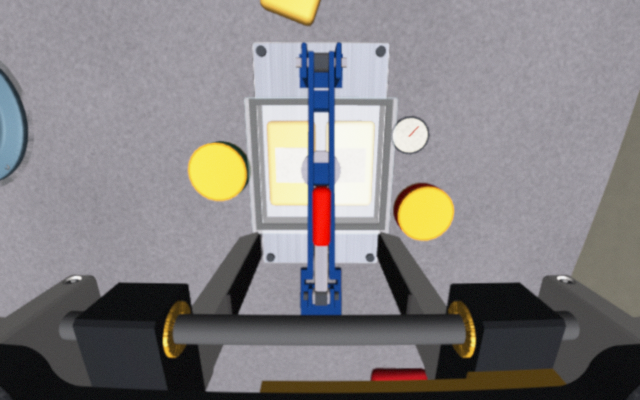

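The wrist view shows the bar along column 321 with the red grip at (321,216), centred between the fingers. My chamber estimate is off by about 3 mm, so I'll correct it and descend.

```bash
sed -i 's/^def grip/C=C+.0029*ex-.003*ey\ndef grip/' h.py; python3 - <<'E'
from h import *
g=grip(.362,.10);print(g); p=world(g[0],g[1]-.019);print(p,units(p))
E
```

```text
[0.14061397 0.20789069]
[ 0.57511617 -0.02030197  0.18889069] (array([0.1  , 0.13 , 3.295]), array([ 0.008,  0.005, -0.022]))
```

Emit:
servo_tool([
  {"xyz":[0.1,0.13,1],"turn":[0,0,0],"jaw":60},
  {"xyz":[0.1,0.13,2],"turn":[0,0,0],"jaw":60},
  {"xyz":[0.1,0.13,2.8],"turn":[0,0,0],"jaw":60},
  {"xyz":[0.1,0.13,3.3],"turn":[0,0,0],"jaw":60},
  {"xyz":[0.1,0.13,3.3],"turn":[0,0,0],"jaw":50},
  {"xyz":[0.1,0.13,3.3],"turn":[0,0,0],"jaw":30},
  {"xyz":[0.1,0.13,3.3],"turn":[0,0,0],"jaw":10},
  {"xyz":[0.1,0.13,3.3],"turn":[0,0,0],"jaw":5},
  {"xyz":[0.1,0.13,3.3],"turn":[0,0,0],"jaw":5},
  {"xyz":[0.1,0.13,3.3],"turn":[0,0,0],"jaw":5},
  {"xyz":[0.1,0.13,3.3],"turn":[0,0,0],"jaw":5},
])

```text
time: 3.03
position: [0.5737, -0.0197, 0.1884]
orientation: [0.661, 0.75, -0.002, -0.001]
wrist_force: [-6.6, -1.8, 3.8]
gripper_width: 0.0158
gripper_force: 30.0
```

```bash
python3 - <<'E'
from h import *
s=robot.get_state();print(s["position"],s["wrist_force"],s["gripper_width"],s["gripper_force"])
R=Rot.from_quat(s["orientation"]);g0=grip(.362,.10)
print(R.as_matrix().round(3))
for h in np.arange(.2,1.36,.1).tolist()+[1.31]:
    g=grip(.362,h); d=g-g0; w=np.r_[-d[0]*ey,d[1]]
    print(round(h,2),g.round(4),(R.inv().apply(w)/.025).round(2))
E
```

```text
[ 0.57369015 -0.01966205  0.18842221] [-6.58363954 -1.75820791  3.76009332] 0.01582404922434554 29.995063841342926
[[-0.126  0.992 -0.005]
 [ 0.992  0.126 -0.002]
 [-0.001 -0.005 -1.   ]]
0.2 [0.1414 0.2164] [-0.03 -0.   -0.34]
0.3 [0.1429 0.2247] [-0.09 -0.   -0.67]
0.4 [0.1454 0.2328] [-0.19 -0.   -1.  ]
0.5 [0.1486 0.2407] [-0.32 -0.01 -1.31]
0.6 [0.1526 0.2482] [-0.48 -0.01 -1.61]
0.7 [0.1573 0.2553] [-0.67 -0.01 -1.9 ]
0.8 [0.1627 0.2619] [-0.88 -0.01 -2.16]
0.9 [0.1687 0.2678] [-1.13 -0.01 -2.4 ]
1.0 [0.1753 0.2732] [-1.39 -0.01 -2.61]
1.1 [0.1824 0.2779] [-1.67 -0.01 -2.8 ]
1.2 [0.1899 0.2818] [-1.97 -0.01 -2.96]
1.3 [0.1978 0.285 ] [-2.29 -0.01 -3.08]
1.31 [0.1986 0.2853] [-2.32 -0.01 -3.09]
```

Emit:
servo_tool([
  {"xyz":[0,-0.05,-0.15],"turn":[0,0,0],"jaw":5},
  {"xyz":[-0.03,-0.05,-0.34],"turn":[0,0,0],"jaw":5},
  {"xyz":[-0.09,-0.05,-0.67],"turn":[0,0,0],"jaw":5},
  {"xyz":[-0.19,-0.05,-1.0],"turn":[0,0,0],"jaw":5},
  {"xyz":[-0.32,-0.05,-1.31],"turn":[0,0,0],"jaw":5},
  {"xyz":[-0.48,-0.05,-1.61],"turn":[0,0,0],"jaw":5},
  {"xyz":[-0.67,-0.05,-1.9],"turn":[0,0,0],"jaw":5},
  {"xyz":[-0.67,-0.05,-1.9],"turn":[0,0,0],"jaw":5},
])

```text
time: 3.7
position: [0.5758, -0.0366, 0.2372]
orientation: [0.662, 0.75, -0.0, -0.0]
wrist_force: [-4.4, 0.6, -0.0]
gripper_width: 0.0158
gripper_force: 30.0
```

Emit:
servo_tool([
  {"xyz":[-0.21,0,-0.26],"turn":[0,0,0],"jaw":5},
  {"xyz":[-0.46,0,-0.5],"turn":[0,0,0],"jaw":5},
  {"xyz":[-0.72,0,-0.71],"turn":[0,0,0],"jaw":5},
  {"xyz":[-1.0,0,-0.9],"turn":[0,0,0],"jaw":5},
  {"xyz":[-1.3,0,-1.06],"turn":[0,0,0],"jaw":5},
  {"xyz":[-1.3,0,-1.06],"turn":[0,0,0],"jaw":5},
])

```text
time: 4.2
position: [0.5797, -0.0688, 0.263]
orientation: [0.662, 0.75, -0.0, -0.001]
wrist_force: [-4.2, 2.6, -3.6]
gripper_width: 0.0157
gripper_force: 30.0
```

```bash
cat >> h.py <<'E'
def bar(tag=None,n="wrist"):
    c=cam(n); P=cloud(c)
    if tag: save(c,tag)
    hsv=cv2.cvtColor(c["frame"],cv2.COLOR_RGB2HSV).astype(int);H,S=hsv[...,0],hsv[...,1]
    ok=np.isfinite(P[...,2]); d=P[...,:2]-C; X=d@ex; s=.125-d@ey; z=P[...,2]
    b=ok&(H>100)&(H<125)&(S>120)&(abs(X)<.011)&(s>.06)&(s<.20)&(z<.24)
    k=np.polyfit(s[b],z[b],1) if b.sum()>20 else None
    if k is not None:
        b&=abs(z-np.polyval(k,s))<.006; k=np.polyfit(s[b],z[b],1)
    r=ok&((H<6)|(H>174))&(S>150)&(z>.12)&(abs(X)<.03)
    print(n,"bar n",b.sum(),"theta",None if k is None else np.arctan(k[0]).round(3),"z@.1",None if k is None else np.polyval(k,.1).round(4),"red n",r.sum(),"s",np.percentile(s[r],[2,50,98]).round(4) if r.any() else 0,"z",np.percentile(z[r],[2,50,98]).round(4) if r.any() else 0)
def inv(s,z):
    from scipy.optimize import fsolve
    return fsolve(lambda q:grip(*q)-[s,z],[.3,.8]).round(3)
def st():
    s=robot.get_state();p=s["position"]+.019*np.r_[0,0,1]; d=p[:2]-C
    print("t",round(s["time"],2),"s,z grip",round(.125-d@ey,4),round(p[2],4),"x",round(d@ex,4),"F x,y(to hinge),z",(s["wrist_force"][:2]@ex).round(1),(s["wrist_force"][:2]@ey).round(1),s["wrist_force"][2].round(1),"w",round(s["gripper_width"],4),"th,h",inv(.125-d@ey,p[2]))
E
python3 - <<'E'
from h import *
st();bar("w2.png");bar(n="side");bar(n="scene")
E
```

```text
t 4.2 s,z grip 0.1893 0.282 x -0.0015 F x,y(to hinge),z -3.9 3.1 -3.6 w 0.0157 th,h [0.363 1.196]
wrist bar n 1215 theta 0.369 z@.1 0.1469 red n 808 s [0.1629 0.17   0.1956] z [0.2627 0.2958 0.299 ]
side bar n 210 theta 0.376 z@.1 0.1454 red n 93 s [0.1533 0.1661 0.1807] z [0.26   0.2914 0.3665]
scene bar n 158 theta 0.369 z@.1 0.1491 red n 43 s [0.1671 0.1951 0.1987] z [0.257  0.2636 0.2949]
```

Emit:
servo_tool([
  {"xyz":[-0.15,0,-0.07],"turn":[0,0,0],"jaw":5},
  {"xyz":[-0.35,0,-0.14],"turn":[0,0,0],"jaw":5},
  {"xyz":[-0.35,0,-0.14],"turn":[0,0,0],"jaw":5},
])

```text
time: 4.6
position: [0.5807, -0.0761, 0.2659]
orientation: [0.661, 0.75, 0.0, -0.001]
wrist_force: [-5.7, 6.1, -4.7]
gripper_width: 0.0156
gripper_force: 30.0
```

Emit:
servo_tool([
  {"xyz":[-0.08,0,-0.02],"turn":[0,0,0],"jaw":5},
  {"xyz":[-0.16,0,-0.05],"turn":[0,0,0],"jaw":5},
  {"xyz":[-0.16,0,-0.05],"turn":[0,0,0],"jaw":5},
])

```text
time: 4.85
position: [0.5811, -0.0795, 0.2669]
orientation: [0.661, 0.75, 0.001, -0.002]
wrist_force: [-4.3, 6.3, -2.3]
gripper_width: 0.0159
gripper_force: 30.0
```

```bash
python3 - <<'E'
from h import *
st();bar("w3.png");bar(n="side")
E
```

```text
t 4.85 s,z grip 0.2001 0.2859 x -0.0015 F x,y(to hinge),z -3.5 6.8 -2.3 w 0.0159 th,h [0.362 1.33 ]
wrist bar n 1163 theta 0.37 z@.1 0.1465 red n 650 s [0.1735 0.1792 0.197 ] z [0.2733 0.3019 0.3045]
side bar n 205 theta 0.376 z@.1 0.145 red n 94 s [0.172  0.178  0.1891] z [0.2614 0.2903 0.3031]
```

Emit:
servo_tool([
  {"xyz":[-0.15,0,-0.02],"turn":[0,0,0],"jaw":5},
  {"xyz":[-0.35,0,-0.04],"turn":[0,0,0],"jaw":5},
  {"xyz":[-0.35,0,-0.04],"turn":[0,0,0],"jaw":5},
])

```text
time: 5.2
position: [0.5822, -0.0887, 0.2679]
orientation: [0.661, 0.75, 0.0, -0.002]
wrist_force: [-4.1, 5.8, -4.4]
gripper_width: 0.0152
gripper_force: 30.0
```

```bash
python3 - <<'E'
from h import *
st();bar("w4.png");bar(n="side")
E
```

```text
t 5.2 s,z grip 0.2093 0.2869 x -0.0016 F x,y(to hinge),z -3.3 6.3 -4.4 w 0.0152 th,h [0.357 1.43 ]
wrist bar n 1156 theta 0.362 z@.1 0.1455 red n 616 s [0.1831 0.1883 0.2009] z [0.2822 0.3043 0.3064]
side bar n 206 theta 0.365 z@.1 0.1443 red n 113 s [0.1811 0.1875 0.1971] z [0.2607 0.2909 0.3056]
```

View pics/w4.png

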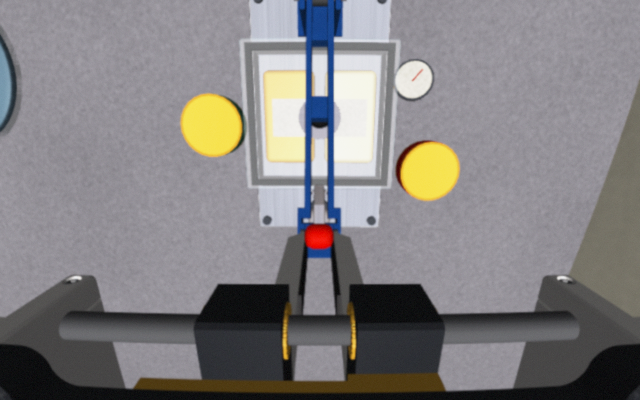

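The wrist view shows the handle pinched at (318,236) and the bar still up. Red pixels have moved with the tool, so the handle may not be at its stop yet. I'll push a little further.

Emit:
servo_tool([
  {"xyz":[-0.15,0,-0.01],"turn":[0,0,0],"jaw":5},
  {"xyz":[-0.3,0,-0.02],"turn":[0,0,0],"jaw":5},
  {"xyz":[-0.3,0,-0.02],"turn":[0,0,0],"jaw":5},
])

```text
time: 5.55
position: [0.583, -0.0952, 0.2678]
orientation: [0.661, 0.75, 0.001, -0.002]
wrist_force: [-3.6, 9.2, -4.5]
gripper_width: 0.0154
gripper_force: 30.0
```

```bash
python3 - <<'E'
from h import *
st();bar("w5.png");bar(n="side")
E
```

```text
t 5.55 s,z grip 0.2159 0.2868 x -0.0016 F x,y(to hinge),z -2.4 9.6 -4.5 w 0.0154 th,h [0.352 1.498]
wrist bar n 1178 theta 0.357 z@.1 0.1448 red n 676 s [0.1898 0.1951 0.2028] z [0.2834 0.3048 0.3072]
side bar n 208 theta 0.365 z@.1 0.1433 red n 115 s [0.1886 0.1946 0.2008] z [0.2609 0.2901 0.3057]
```

Emit:
servo_tool([
  {"xyz":[-0.12,0,0],"turn":[0,0,0],"jaw":5},
  {"xyz":[-0.24,0,0.02],"turn":[0,0,0],"jaw":5},
  {"xyz":[-0.24,0,0.02],"turn":[0,0,0],"jaw":5},
])

```text
time: 5.9
position: [0.5833, -0.0982, 0.2649]
orientation: [0.661, 0.751, 0.003, -0.005]
wrist_force: [-1.8, 15.2, -10.5]
gripper_width: 0.0152
gripper_force: 29.9
```

```bash
python3 - <<'E'
from h import *
st();bar("w6.png");bar(n="side")
E
```

```text
t 5.9 s,z grip 0.2189 0.2839 x -0.0017 F x,y(to hinge),z 0.1 15.3 -10.5 w 0.0152 th,h [0.339 1.503]
wrist bar n 1231 theta 0.337 z@.1 0.1434 red n 681 s [0.1928 0.1979 0.2106] z [0.2801 0.3019 0.3041]
side bar n 200 theta 0.348 z@.1 0.1416 red n 117 s [0.1916 0.1967 0.2051] z [0.2565 0.2873 0.303 ]
```

The force jump with no further change in angle means the handle is on its stop. The pads have crept off the grip's centre, so I'll regrip centrally.

Emit:
servo_tool([
  {"xyz":[0.1,0,-0.05],"turn":[0,0,0],"jaw":5},
  {"xyz":[0.1,0,-0.05],"turn":[0,0,0],"jaw":50},
  {"xyz":[0.1,0,-0.05],"turn":[0,0,0],"jaw":50},
  {"xyz":[0.1,0,-0.05],"turn":[0,0,0],"jaw":50},
  {"xyz":[0.1,0,-0.05],"turn":[0,0,0],"jaw":50},
])

```text
time: 6.42
position: [0.5853, -0.1015, 0.2712]
orientation: [0.662, 0.75, 0.0, 0.002]
wrist_force: [-0.2, 0.5, 0.5]
gripper_width: 0.0385
gripper_force: 0.0
```

```bash
python3 - <<'E'
from h import *
st();bar("w7.png");bar(n="side")
c=cam("side");cv2.imwrite("pics/s7.png",cv2.resize(c["frame"][50:260,260:460,::-1],None,fx=3,fy=2.8))
E
```

```text
t 6.42 s,z grip 0.2225 0.2902 x -0.0001 F x,y(to hinge),z -0.1 0.5 0.5 w 0.0385 th,h [0.364 1.602]
wrist bar n 1206 theta 0.342 z@.1 0.144 red n 595 s [0.1917 0.197  0.2049] z [0.298  0.3031 0.3057]
side bar n 203 theta 0.351 z@.1 0.142 red n 106 s [0.1906 0.1955 0.2034] z [0.2573 0.2863 0.3039]
```

View pics/s7.png

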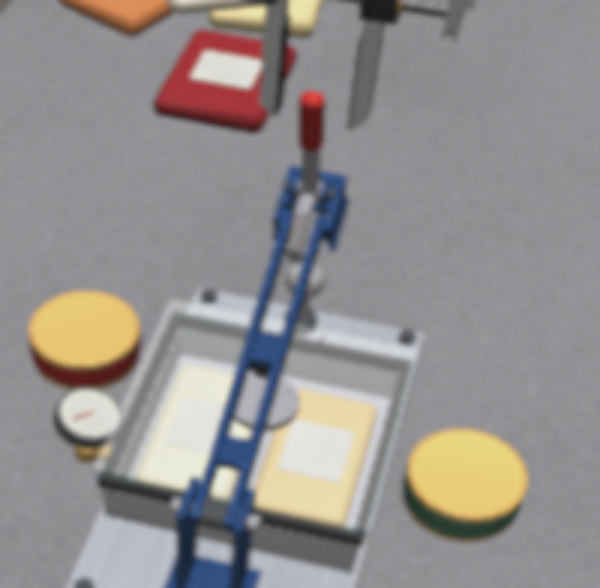

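The side crop shows the handle standing up at (312,120), the bar raised, and the open fingers behind the grip.

Emit:
servo_tool([
  {"xyz":[0.4,-0.05,0.2],"turn":[0,0,0],"jaw":50},
  {"xyz":[0.76,-0.05,0.4],"turn":[0,0,0],"jaw":50},
  {"xyz":[0.76,-0.05,0.4],"turn":[0,0,0],"jaw":30},
  {"xyz":[0.76,-0.05,0.4],"turn":[0,0,0],"jaw":10},
  {"xyz":[0.76,-0.05,0.4],"turn":[0,0,0],"jaw":5},
  {"xyz":[0.76,-0.05,0.4],"turn":[0,0,0],"jaw":5},
  {"xyz":[0.76,-0.05,0.4],"turn":[0,0,0],"jaw":5},
])

```text
time: 7.15
position: [0.5807, -0.0818, 0.2591]
orientation: [0.661, 0.75, 0.0, 0.0]
wrist_force: [0.6, -0.4, 0.4]
gripper_width: 0.017
gripper_force: 0.0
```

```bash
python3 - <<'E'
from h import *
st();bar()
s=robot.get_state();p=s["position"]+[0,0,.019];R=Rot.from_quat(s["orientation"])
S=.125-(p[:2]-C)@ey;Z=p[2]-.1;r=np.hypot(S,Z);a=np.arctan2(Z,S)
for th in np.arange(.32,-.03,-.02):
    b=a-.347+th; ds=r*np.cos(b)-S;dz=r*np.sin(b)-Z
    print(round(th,2),(R.inv().apply(np.r_[-ds*ey,dz])/.025).round(2))
E
```

```text
t 7.15 s,z grip 0.2023 0.2781 x -0.0022 F x,y(to hinge),z 0.5 -0.4 0.4 w 0.017 th,h [0.33  1.284]
wrist bar n 1246 theta 0.344 z@.1 0.1438 red n 910 s [0.1918 0.1965 0.2037] z [0.2651 0.3018 0.305 ]
0.32 [-0.19 -0.    0.22]
0.3 [-0.33 -0.    0.39]
0.28 [-0.46 -0.    0.56]
0.26 [-0.59 -0.    0.73]
0.24 [-0.71 -0.    0.91]
0.22 [-0.84 -0.    1.08]
0.2 [-0.96 -0.    1.26]
0.18 [-1.07 -0.    1.44]
0.16 [-1.18 -0.    1.63]
0.14 [-1.29 -0.    1.82]
0.12 [-1.4 -0.   2. ]
0.1 [-1.5 -0.   2.2]
0.08 [-1.59 -0.    2.39]
0.06 [-1.69 -0.    2.58]
0.04 [-1.77 -0.    2.78]
0.02 [-1.86 -0.    2.98]
-0.0 [-1.94 -0.    3.18]
-0.02 [-2.02 -0.    3.38]
```

Grip not yet closed; close, then lower to about θ=0.12.

Emit:
servo_tool([
  {"xyz":[0,0,0],"turn":[0,0,0],"jaw":5},
  {"xyz":[0,0,0],"turn":[0,0,0],"jaw":5},
  {"xyz":[-0.19,0,0.22],"turn":[0,0,0],"jaw":5},
  {"xyz":[-0.33,0,0.39],"turn":[0,0,0],"jaw":5},
  {"xyz":[-0.46,0,0.56],"turn":[0,0,0],"jaw":5},
  {"xyz":[-0.59,0,0.73],"turn":[0,0,0],"jaw":5},
  {"xyz":[-0.71,0,0.91],"turn":[0,0,0],"jaw":5},
  {"xyz":[-0.84,0,1.08],"turn":[0,0,0],"jaw":5},
  {"xyz":[-0.96,0,1.26],"turn":[0,0,0],"jaw":5},
  {"xyz":[-1.07,0,1.44],"turn":[0,0,0],"jaw":5},
  {"xyz":[-1.18,0,1.63],"turn":[0,0,0],"jaw":5},
  {"xyz":[-1.29,0,1.82],"turn":[0,0,0],"jaw":5},
  {"xyz":[-1.4,0,2.0],"turn":[0,0,0],"jaw":5},
  {"xyz":[-1.4,0,2.0],"turn":[0,0,0],"jaw":5},
])

```text
time: 8.37
position: [0.5854, -0.1169, 0.2078]
orientation: [0.662, 0.75, 0.0, 0.0]
wrist_force: [6.6, 0.6, -1.4]
gripper_width: 0.0153
gripper_force: 30.0
```

```bash
python3 - <<'E'
from h import *
st();bar("w8.png");bar(n="side")
E
```

```text
t 8.37 s,z grip 0.2377 0.2268 x -0.002 F x,y(to hinge),z 6.6 -0.2 -1.4 w 0.0153 th,h [0.098 1.282]
wrist bar n 1583 theta 0.112 z@.1 0.1197 red n 1298 s [0.2278 0.2309 0.2389] z [0.21   0.249  0.2549]
side bar n 174 theta 0.105 z@.1 0.118 red n 127 s [0.2053 0.2294 0.2335] z [0.2073 0.2375 0.3096]
```

Emit:
servo_tool([
  {"xyz":[-0.15,0.05,0.2],"turn":[0,0,0],"jaw":5},
  {"xyz":[-0.25,0.05,0.39],"turn":[0,0,0],"jaw":5},
  {"xyz":[-0.34,0.05,0.58],"turn":[0,0,0],"jaw":5},
  {"xyz":[-0.42,0.05,0.75],"turn":[0,0,0],"jaw":5},
  {"xyz":[-0.42,0.05,0.75],"turn":[0,0,0],"jaw":5},
])

```text
time: 8.88
position: [0.5868, -0.1274, 0.1885]
orientation: [0.662, 0.75, -0.001, -0.001]
wrist_force: [1.6, -2.1, -4.0]
gripper_width: 0.0157
gripper_force: 30.0
```

```bash
python3 - <<'E'
from h import *
st();bar("w9.png");bar(n="side")
E
```

```text
t 8.88 s,z grip 0.2483 0.2075 x -0.0018 F x,y(to hinge),z 1.3 -2.2 -4.0 w 0.0157 th,h [0.018 1.297]
wrist bar n 1648 theta 0.038 z@.1 0.1115 red n 1451 s [0.2382 0.2401 0.2496] z [0.1895 0.2279 0.2357]
side bar n 156 theta 0.036 z@.1 0.1096 red n 131 s [0.2144 0.2386 0.2462] z [0.1879 0.2168 0.2945]
```

Emit:
servo_tool([
  {"xyz":[-0.03,0,0.08],"turn":[0,0,0],"jaw":5},
  {"xyz":[-0.06,0,0.16],"turn":[0,0,0],"jaw":5},
  {"xyz":[-0.06,0,0.16],"turn":[0,0,0],"jaw":5},
])

```text
time: 9.23
position: [0.5871, -0.1281, 0.1861]
orientation: [0.661, 0.75, -0.0, -0.001]
wrist_force: [-4.5, -0.7, 1.2]
gripper_width: 0.0152
gripper_force: 30.0
```

Emit:
servo_tool([
  {"xyz":[-0.02,0,0.08],"turn":[0,0,0],"jaw":5},
  {"xyz":[-0.02,0,0.08],"turn":[0,0,0],"jaw":5},
])

```text
time: 9.4
position: [0.5871, -0.1286, 0.1844]
orientation: [0.661, 0.75, -0.001, -0.001]
wrist_force: [-5.2, 0.2, 3.3]
gripper_width: 0.0159
gripper_force: 30.0
```

Emit:
servo_tool([
  {"xyz":[-0.02,0,0.06],"turn":[0,0,0],"jaw":5},
  {"xyz":[-0.02,0,0.06],"turn":[0,0,0],"jaw":5},
])

```text
time: 9.57
position: [0.5872, -0.1291, 0.1831]
orientation: [0.661, 0.75, -0.001, -0.001]
wrist_force: [-5.7, -0.2, 4.1]
gripper_width: 0.0157
gripper_force: 30.0
```

```bash
python3 - <<'E'
from h import *
st();bar();bar(n="side")
E
```

```text
t 9.57 s,z grip 0.2501 0.2021 x -0.0017 F x,y(to hinge),z -5.7 0.5 4.1 w 0.0157 th,h [-0.003  1.292]
wrist bar n 1641 theta 0.019 z@.1 0.1091 red n 1453 s [0.2399 0.2417 0.2515] z [0.1846 0.2221 0.2305]
side bar n 157 theta 0.015 z@.1 0.1075 red n 125 s [0.2182 0.2401 0.2468] z [0.1832 0.2113 0.2881]
```

Emit:
servo_tool([
  {"xyz":[0,-0.03,0.06],"turn":[0,0,0],"jaw":5},
  {"xyz":[0,-0.03,0.06],"turn":[0,0,0],"jaw":5},
])

```text
time: 9.83
position: [0.5872, -0.1292, 0.1822]
orientation: [0.661, 0.75, -0.0, 0.0]
wrist_force: [-3.2, 0.2, 4.9]
gripper_width: 0.016
gripper_force: 30.0
```

Emit:
servo_tool([
  {"xyz":[0,0,0.06],"turn":[0,0,0],"jaw":5},
  {"xyz":[0,0,0.06],"turn":[0,0,0],"jaw":5},
])

```text
time: 10.0
position: [0.5872, -0.1294, 0.1811]
orientation: [0.661, 0.75, -0.0, 0.0]
wrist_force: [-3.7, 0.3, 6.5]
gripper_width: 0.0157
gripper_force: 30.0
```

Emit:
servo_tool([
  {"xyz":[0,0,0.05],"turn":[0,0,0],"jaw":5},
  {"xyz":[0,0,0.05],"turn":[0,0,0],"jaw":5},
])

```text
time: 10.17
position: [0.5872, -0.1294, 0.1801]
orientation: [0.661, 0.75, -0.0, 0.0]
wrist_force: [-5.0, 0.5, 7.8]
gripper_width: 0.0161
gripper_force: 30.0
```

```bash
python3 - <<'E'
from h import *
st();bar();bar(n="side")
E
```

```text
t 10.17 s,z grip 0.2504 0.1991 x -0.0017 F x,y(to hinge),z -4.9 1.2 7.8 w 0.0161 th,h [-0.016  1.281]
wrist bar n 1657 theta 0.007 z@.1 0.1079 red n 1477 s [0.2402 0.242  0.2518] z [0.1817 0.2191 0.2275]
side bar n 168 theta -0.003 z@.1 0.1065 red n 124 s [0.2164 0.2402 0.2484] z [0.1795 0.2087 0.2843]
```

Emit:
servo_tool([
  {"xyz":[0,0,0.05],"turn":[0,0,0],"jaw":5},
  {"xyz":[0,0,0.05],"turn":[0,0,0],"jaw":5},
])

```text
time: 10.43
position: [0.5873, -0.1296, 0.1797]
orientation: [0.661, 0.75, -0.0, 0.001]
wrist_force: [-6.3, 0.3, 11.6]
gripper_width: 0.0161
gripper_force: 30.0
```

Emit:
servo_tool([
  {"xyz":[0,0,0.05],"turn":[0,0,0],"jaw":5},
  {"xyz":[0,0,0.05],"turn":[0,0,0],"jaw":5},
])

```text
time: 10.6
position: [0.5874, -0.1297, 0.1796]
orientation: [0.661, 0.75, -0.0, 0.001]
wrist_force: [-8.9, 1.4, 15.5]
gripper_width: 0.0159
gripper_force: 30.0
```

Emit:
servo_tool([
  {"xyz":[0,0,0.05],"turn":[0,0,0],"jaw":5},
  {"xyz":[0,0,0.05],"turn":[0,0,0],"jaw":5},
])

```text
time: 10.77
position: [0.5874, -0.1297, 0.1794]
orientation: [0.661, 0.75, -0.001, 0.001]
wrist_force: [-11.6, 2.5, 20.7]
gripper_width: 0.0157
gripper_force: 30.0
```

```bash
python3 - <<'E'
from h import *
st();bar();bar(n="side")
E
```

```text
t 10.77 s,z grip 0.2507 0.1984 x -0.0016 F x,y(to hinge),z -11.2 3.9 20.7 w 0.0157 th,h [-0.018  1.281]
wrist bar n 1671 theta 0.005 z@.1 0.1077 red n 1465 s [0.2404 0.2422 0.2519] z [0.1812 0.2185 0.2269]
side bar n 163 theta -0.005 z@.1 0.1061 red n 122 s [0.2167 0.2408 0.2473] z [0.179  0.2073 0.2825]
```

Forces climb steeply at z≈0.1795 with θ≈0, so the bar is seated. Now I'll swing the handle down to about h=0.7 while keeping the downward bias.

Emit:
servo_tool([
  {"xyz":[0.23,-0.05,0],"turn":[0,0,0],"jaw":5},
  {"xyz":[0.46,-0.07,0.01],"turn":[0,0,0],"jaw":5},
  {"xyz":[0.68,-0.07,0.03],"turn":[0,0,0],"jaw":5},
  {"xyz":[0.89,-0.07,0.08],"turn":[0,0,0],"jaw":5},
  {"xyz":[1.1,-0.07,0.14],"turn":[0,0,0],"jaw":5},
  {"xyz":[1.3,-0.07,0.2],"turn":[0,0,0],"jaw":5},
  {"xyz":[1.3,-0.07,0.2],"turn":[0,0,0],"jaw":5},
])

```text
time: 11.45
position: [0.5835, -0.0994, 0.1738]
orientation: [0.661, 0.75, -0.001, 0.005]
wrist_force: [-0.7, -2.6, 11.3]
gripper_width: 0.016
gripper_force: 30.0
```

```bash
python3 - <<'E'
from h import *
st();bar("w10.png");bar(n="side")
E
```

```text
t 11.45 s,z grip 0.2201 0.1928 x -0.0016 F x,y(to hinge),z -1.0 -2.5 11.3 w 0.016 th,h [-0.022  0.911]
wrist bar n 1846 theta -0.009 z@.1 0.1085 red n 1088 s [0.2133 0.218  0.2245] z [0.1801 0.2197 0.2234]
side bar n 164 theta -0.002 z@.1 0.1061 red n 93 s [0.2117 0.2163 0.2219] z [0.1795 0.2077 0.2223]
```

Emit:
servo_tool([
  {"xyz":[0.22,0,0.08],"turn":[0,0,0],"jaw":5},
  {"xyz":[0.44,0,0.17],"turn":[0,0,0],"jaw":5},
  {"xyz":[0.66,0,0.28],"turn":[0,0,0],"jaw":5},
  {"xyz":[0.92,0,0.46],"turn":[0,0,0],"jaw":5},
  {"xyz":[0.92,0,0.46],"turn":[0,0,0],"jaw":5},
])

```text
time: 11.97
position: [0.5806, -0.0746, 0.1616]
orientation: [0.661, 0.75, 0.001, 0.003]
wrist_force: [-1.4, 3.6, 11.0]
gripper_width: 0.0158
gripper_force: 30.0
```

```bash
python3 - <<'E'
from h import *
st();bar("w11.png");bar(n="side")
E
```

```text
t 11.97 s,z grip 0.1951 0.1806 x -0.0014 F x,y(to hinge),z -1.0 3.8 11.0 w 0.0158 th,h [-0.015  0.581]
wrist bar n 1008 theta -0.022 z@.1 0.1086 red n 745 s [0.1907 0.1951 0.202 ] z [0.2065 0.2118 0.2146]
side bar n 150 theta 0.019 z@.1 0.1053 red n 62 s [0.1624 0.1923 0.2027] z [0.1809 0.2094 0.3523]
```

View pics/w11.png

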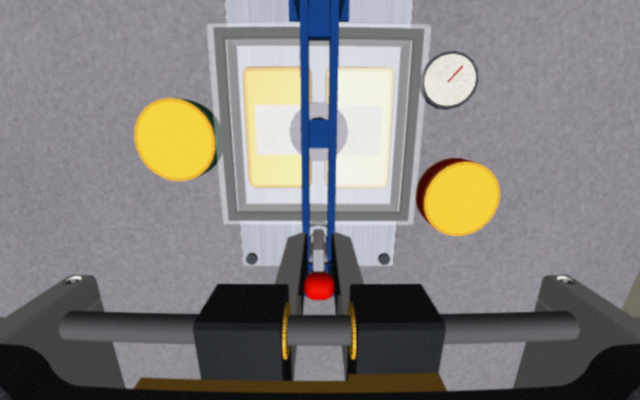

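The wrist view shows the grip's tip at (318,286), with the handle lagging towards the coupler edge of the pads. I'll go a little further so the pin starts to hook, then regrip.

Emit:
servo_tool([
  {"xyz":[0.13,0,0.12],"turn":[0,0,0],"jaw":5},
  {"xyz":[0.26,0,0.26],"turn":[0,0,0],"jaw":5},
  {"xyz":[0.38,0,0.42],"turn":[0,0,0],"jaw":5},
  {"xyz":[0.38,0,0.42],"turn":[0,0,0],"jaw":5},
])

```text
time: 12.4
position: [0.5794, -0.064, 0.1519]
orientation: [0.661, 0.75, 0.002, 0.002]
wrist_force: [-4.3, 7.2, 15.2]
gripper_width: 0.0157
gripper_force: 30.0
```

```bash
python3 - <<'E'
from h import *
st();bar("w12.png");bar(n="side");bar(n="scene")
E
```

```text
t 12.4 s,z grip 0.1845 0.1709 x -0.0012 F x,y(to hinge),z -3.4 7.7 15.2 w 0.0157 th,h [-0.013  0.409]
wrist bar n 790 theta -0.023 z@.1 0.1089 red n 789 s [0.1795 0.1844 0.1977] z [0.1919 0.2044 0.2076]
side bar n 121 theta 0.051 z@.1 0.1043 red n 48 s [0.1504 0.1811 0.1882] z [0.1862 0.2029 0.3422]
scene bar n 187 theta -0.013 z@.1 0.1101 red n 165 s [0.1881 0.2029 0.2169] z [0.1676 0.1868 0.2075]
```

Emit:
servo_tool([
  {"xyz":[0,0,-0.08],"turn":[0,0,0],"jaw":40},
  {"xyz":[0,0,-0.08],"turn":[0,0,0],"jaw":40},
  {"xyz":[0,0,-0.08],"turn":[0,0,0],"jaw":40},
  {"xyz":[0,0,-0.08],"turn":[0,0,0],"jaw":40},
])

```text
time: 12.88
position: [0.577, -0.0651, 0.1491]
orientation: [0.661, 0.75, -0.0, -0.0]
wrist_force: [0.4, -0.5, -0.1]
gripper_width: 0.0365
gripper_force: 0.0
```

```bash
python3 - <<'E'
from h import *
st();bar("w13.png");bar(n="scene")
E
```

```text
t 12.88 s,z grip 0.1853 0.1681 x -0.0038 F x,y(to hinge),z 0.3 -0.5 -0.1 w 0.0365 th,h [-0.027  0.406]
wrist bar n 2045 theta -0.009 z@.1 0.1086 red n 779 s [0.1796 0.1841 0.1982] z [0.1966 0.2048 0.2075]
scene bar n 201 theta -0.011 z@.1 0.1104 red n 196 s [0.1844 0.2009 0.2177] z [0.1692 0.1883 0.2094]
```

Emit:
servo_tool([
  {"xyz":[-0.25,0.08,-0.4],"turn":[0,0,0],"jaw":40},
  {"xyz":[-0.55,0.08,-0.76],"turn":[0,0,0],"jaw":40},
  {"xyz":[-0.55,0.08,-0.76],"turn":[0,0,0],"jaw":20},
  {"xyz":[-0.55,0.08,-0.76],"turn":[0,0,0],"jaw":5},
  {"xyz":[-0.55,0.08,-0.76],"turn":[0,0,0],"jaw":5},
  {"xyz":[-0.55,0.08,-0.76],"turn":[0,0,0],"jaw":5},
  {"xyz":[-0.55,0.08,-0.76],"turn":[0,0,0],"jaw":5},
])

```text
time: 13.57
position: [0.5808, -0.0783, 0.1685]
orientation: [0.661, 0.75, -0.0, -0.0]
wrist_force: [-0.1, -1.5, 1.1]
gripper_width: 0.0158
gripper_force: 30.0
```

Emit:
servo_tool([
  {"xyz":[0.13,0,0.1],"turn":[0,0,0],"jaw":5},
  {"xyz":[0.26,0,0.21],"turn":[0,0,0],"jaw":5},
  {"xyz":[0.38,0,0.33],"turn":[0,0,0],"jaw":5},
  {"xyz":[0.38,0,0.33],"turn":[0,0,0],"jaw":5},
])

```text
time: 13.9
position: [0.5798, -0.0696, 0.1618]
orientation: [0.661, 0.75, -0.001, 0.001]
wrist_force: [-2.9, -0.8, 6.9]
gripper_width: 0.0159
gripper_force: 30.0
```

```bash
cat >> h.py <<'E'
def tang(pv=(.2475,.118)):
    s=robot.get_state();p=s["position"]+[0,0,.019];S=.125-(p[:2]-C)@ey
    e=np.arctan2(p[2]-pv[1],pv[0]-S); f=s["wrist_force"]; fy=f[:2]@ey
    print("finger e %.3f r %.4f push tang %.1f radial %.1f"%(e,np.hypot(pv[0]-S,p[2]-pv[1]),-fy*np.sin(e)+f[2]*np.cos(e),fy*np.cos(e)+f[2]*np.sin(e)))
E
python3 - <<'E'
from h import *
st();tang();bar("w14.png");bar(n="scene")
E
```

```text
t 13.9 s,z grip 0.1901 0.1808 x -0.0015 F x,y(to hinge),z -3.0 -0.4 6.9 w 0.0159 th,h [0.002 0.524]
finger e 0.830 r 0.0851 push tang 5.0 radial 4.8
wrist bar n 818 theta -0.022 z@.1 0.1089 red n 1043 s [0.1718 0.1805 0.2102] z [0.1678 0.1958 0.2006]
scene bar n 184 theta 0.0 z@.1 0.1097 red n 96 s [0.1906 0.2032 0.2122] z [0.1633 0.1752 0.1886]
```

Emit:
servo_tool([
  {"xyz":[0.11,0,0.11],"turn":[0,0,0],"jaw":5},
  {"xyz":[0.18,0,0.18],"turn":[0,0,0],"jaw":5},
  {"xyz":[0.18,0,0.18],"turn":[0,0,0],"jaw":5},
])

```text
time: 14.25
position: [0.5793, -0.0649, 0.1575]
orientation: [0.661, 0.75, -0.001, 0.001]
wrist_force: [-3.4, -0.8, 8.6]
gripper_width: 0.0161
gripper_force: 30.0
```

Emit:
servo_tool([
  {"xyz":[0.1,0,0.12],"turn":[0,0,0],"jaw":5},
  {"xyz":[0.1,0,0.12],"turn":[0,0,0],"jaw":5},
])

```text
time: 14.42
position: [0.579, -0.0626, 0.1548]
orientation: [0.661, 0.75, -0.001, 0.001]
wrist_force: [-3.8, -1.3, 8.6]
gripper_width: 0.0159
gripper_force: 30.0
```

```bash
python3 - <<'E'
from h import *
st();tang();bar("w15.png");bar(n="scene")
E
```

```text
t 14.42 s,z grip 0.183 0.1738 x -0.0015 F x,y(to hinge),z -3.9 -0.8 8.6 w 0.0159 th,h [0.004 0.406]
finger e 0.713 r 0.0852 push tang 7.1 radial 5.0
wrist bar n 954 theta -0.021 z@.1 0.1088 red n 1198 s [0.1651 0.1751 0.2057] z [0.164  0.1881 0.1936]
scene bar n 189 theta -0.005 z@.1 0.1098 red n 107 s [0.1836 0.198  0.2079] z [0.1597 0.1713 0.1853]
```

Emit:
servo_tool([
  {"xyz":[0.08,0,0.1],"turn":[0,0,0],"jaw":5},
  {"xyz":[0.08,0,0.1],"turn":[0,0,0],"jaw":5},
])

```text
time: 14.68
position: [0.5788, -0.061, 0.1529]
orientation: [0.661, 0.75, -0.001, 0.001]
wrist_force: [-5.8, -3.1, 10.8]
gripper_width: 0.0159
gripper_force: 30.0
```

Emit:
servo_tool([
  {"xyz":[0.07,0,0.1],"turn":[0,0,0],"jaw":5},
  {"xyz":[0.07,0,0.1],"turn":[0,0,0],"jaw":5},
])

```text
time: 14.85
position: [0.5787, -0.0594, 0.1509]
orientation: [0.661, 0.75, -0.001, 0.001]
wrist_force: [-6.9, -3.3, 13.3]
gripper_width: 0.0157
gripper_force: 30.0
```

```bash
python3 - <<'E'
from h import *
st();tang();bar("w16.png")
E
```

```text
t 14.85 s,z grip 0.1799 0.1699 x -0.0014 F x,y(to hinge),z -7.3 -2.4 13.3 w 0.0157 th,h [0.004 0.347]
finger e 0.655 r 0.0852 push tang 12.0 radial 6.2
wrist bar n 826 theta -0.032 z@.1 0.1089 red n 1266 s [0.1624 0.1733 0.2044] z [0.1614 0.1844 0.1901]
```

Emit:
servo_tool([
  {"xyz":[0.03,-0.04,0.05],"turn":[0,0,0],"jaw":5},
  {"xyz":[0.03,-0.04,0.05],"turn":[0,0,0],"jaw":5},
  {"xyz":[0.03,-0.04,0.05],"turn":[0,0,0],"jaw":5},
])

```text
time: 15.15
position: [0.5786, -0.0589, 0.1503]
orientation: [0.661, 0.75, -0.0, 0.002]
wrist_force: [-4.6, -2.2, 14.9]
gripper_width: 0.0158
gripper_force: 30.0
```

```bash
python3 - <<'E'
from h import *
st();tang()
E
```

```text
t 15.15 s,z grip 0.1794 0.1693 x -0.0014 F x,y(to hinge),z -4.8 -1.6 14.9 w 0.0158 th,h [0.004 0.337]
finger e 0.645 r 0.0853 push tang 12.8 radial 7.7
```

Emit:
servo_tool([
  {"xyz":[0.04,-0.02,0.05],"turn":[0,0,0],"jaw":5},
  {"xyz":[0.04,-0.02,0.05],"turn":[0,0,0],"jaw":5},
])

```text
time: 15.32
position: [0.5786, -0.0585, 0.1498]
orientation: [0.661, 0.75, -0.0, 0.003]
wrist_force: [-3.9, -3.5, 15.5]
gripper_width: 0.016
gripper_force: 30.0
```

```bash
python3 - <<'E'
from h import *
st();tang();bar("w17.png")
E
```

```text
t 15.32 s,z grip 0.1789 0.1688 x -0.0014 F x,y(to hinge),z -4.3 -3.0 15.5 w 0.016 th,h [0.004 0.328]
finger e 0.637 r 0.0853 push tang 14.3 radial 6.8
wrist bar n 876 theta -0.026 z@.1 0.1088 red n 1298 s [0.1614 0.1725 0.2039] z [0.1607 0.1833 0.189 ]
```

Emit:
servo_tool([
  {"xyz":[0.03,0,0.03],"turn":[0,0,0],"jaw":5},
  {"xyz":[0.03,0,0.03],"turn":[0,0,0],"jaw":5},
])

```text
time: 15.53
position: [0.5785, -0.058, 0.1491]
orientation: [0.661, 0.75, -0.0, 0.004]
wrist_force: [-3.2, -3.3, 14.6]
gripper_width: 0.0158
gripper_force: 30.0
```

```bash
python3 - <<'E'
from h import *
st();tang()
E
```

```text
t 15.53 s,z grip 0.1784 0.1681 x -0.0014 F x,y(to hinge),z -3.6 -2.9 14.6 w 0.0158 th,h [0.005 0.318]
finger e 0.628 r 0.0853 push tang 13.6 radial 6.2
```

Emit:
servo_tool([
  {"xyz":[0.04,0,0.05],"turn":[0,0,0],"jaw":5},
  {"xyz":[0.04,0,0.05],"turn":[0,0,0],"jaw":5},
])

```text
time: 15.7
position: [0.5784, -0.0571, 0.1481]
orientation: [0.661, 0.75, -0.001, 0.004]
wrist_force: [-4.7, -5.4, 16.9]
gripper_width: 0.0157
gripper_force: 30.0
```

```bash
python3 - <<'E'
from h import *
st();tang();bar("w18.png");st();tang()
E
```

```text
t 15.7 s,z grip 0.1776 0.1671 x -0.0013 F x,y(to hinge),z -5.3 -4.8 16.9 w 0.0157 th,h [0.005 0.302]
finger e 0.612 r 0.0854 push tang 16.6 radial 5.8
wrist bar n 875 theta -0.015 z@.1 0.1088 red n 1317 s [0.1605 0.1717 0.2027] z [0.1601 0.1818 0.1876]
t 15.75 s,z grip 0.1776 0.1671 x -0.0013 F x,y(to hinge),z -4.7 -4.5 17.0 w 0.0159 th,h [0.005 0.302]
finger e 0.612 r 0.0854 push tang 16.5 radial 6.1
```

Tangential push is about 16 N, so the ball is tight. Release by opening in place, then go straight up.

Emit:
servo_tool([
  {"xyz":[0,0,0],"turn":[0,0,0],"jaw":45},
  {"xyz":[0,0,0],"turn":[0,0,0],"jaw":45},
  {"xyz":[0,0,0],"turn":[0,0,0],"jaw":45},
  {"xyz":[0,0,0],"turn":[0,0,0],"jaw":45},
  {"xyz":[0,0,0],"turn":[0,0,0],"jaw":45},
  {"xyz":[0,0.05,-0.5],"turn":[0,0,0],"jaw":50},
  {"xyz":[0,0.05,-1.5],"turn":[0,0,0],"jaw":60},
  {"xyz":[0,0.05,-2.5],"turn":[0,0,0],"jaw":60},
  {"xyz":[0,0.05,-4],"turn":[0,0,0],"jaw":60},
  {"xyz":[0,0.05,-5],"turn":[0,0,0],"jaw":60},
  {"xyz":[0,0.05,-5],"turn":[0,0,0],"jaw":60},
  {"xyz":[0,0.05,-5],"turn":[0,0,0],"jaw":60},
])

```text
time: 16.75
position: [0.5787, -0.055, 0.2711]
orientation: [0.661, 0.75, 0.001, 0.002]
wrist_force: [-0.1, -0.2, -0.6]
gripper_width: 0.0563
gripper_force: 0.0
```

```bash
python3 - <<'E'
from h import *
st();bar("w19.png");bar(n="scene");bar(n="side")
c=cam("scene");cv2.imwrite("pics/s19.png",cv2.resize(c["frame"][150:340,180:400,::-1],None,fx=3,fy=3))
E
```

```text
t 16.75 s,z grip 0.1755 0.2901 x -0.0008 F x,y(to hinge),z -0.1 -0.2 -0.6 w 0.0563 th,h [0.419 1.148]
wrist bar n 727 theta -0.017 z@.1 0.1083 red n 492 s [0.1616 0.1794 0.205 ] z [0.1584 0.1792 0.1884]
scene bar n 186 theta -0.011 z@.1 0.1101 red n 183 s [0.1666 0.1862 0.2053] z [0.1575 0.1736 0.1896]
side bar n 159 theta -0.001 z@.1 0.106 red n 45 s [0.1598 0.1658 0.1873] z [0.1706 0.1837 0.3214]
```

View pics/s19.png

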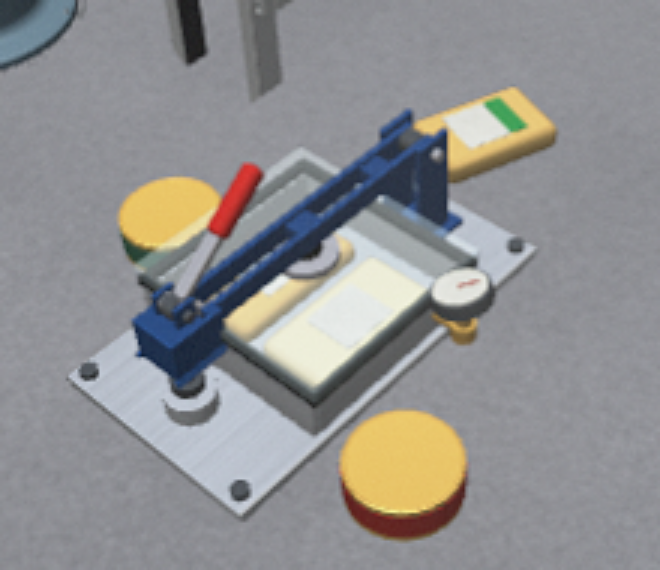

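The scene crop shows the coupler (180,345) down over the ball, the handle low at (238,200), and the tins and brick unmoved.

```bash
python3 -c "
from rig import robot
print(robot.hand_in())"
```

```text
the job is handed in; nothing more can be done
None
```

The clamp bar is closed and locked, and the job is handed in: the handle was raised to its stop with the bar up, the bar seated on the ball, and the handle pressed tight at about 16 N, then released, with the tins and brick left where they were.

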